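# Turn the draw plate round in its case

### The arm

A 6-joint arm with a two-finger parallel gripper is mounted at the origin on a cart in front of the work surface, level with it; the furniture and walls round the work are solid. World frame = base frame: x ahead of the robot, y to its left, z up, the work surface at z = 0. Lengths are in m, angles in rad, forces in N, time in s.
With the tool pointing down it reaches from about 0.375 to 0.975 m from the base axis. Payload 3.8 kg.
Tool frame: the origin (TCP) lies on the centre line of the jaws, within the pads' length; the fingertips stand 11 mm ahead of it and the grasp point (between the pads) lies 8 mm behind it; x points along the fingers, y is the direction in which the jaws open and shut, and the axes are right-handed (so a half turn about x gives the same grasp; the last joint's range is limited). The gripper opens to 85 mm and grips with 20 to 120 N. Pads are 22 mm wide; open, the fingers measure 114 mm over their backs; the gripper's body (76 mm by 85 mm) begins 54 mm behind the grasp point. The pads swing forward as they close: fully open they stand 13 mm farther back than shut.
Start: joints at [-1.139, 0.264, 1.604, -0, 1.274, -0.037], TCP at [0.305, -0.602, 0.242] pointing down, gripper open.
Joint ranges: [-2.63, 2.63], [-0.94, 2.18], [0.31, 2.57], [-1.31, 4.45], [0, 2.66], [-2.55, 2.55]. Speed limits (rad/s): [2.57, 2.57, 3.14, 3.14, 3.14, 3.14].

### API

Orientations are given as a unit quaternion [x, y, z, w].
In Python, from plant import ctrl, get_image, calibration gives the robot as it stands. Calls block until the motion is done:
- ctrl.move_to(position, orientation): joint-space move of the TCP to a pose.
- ctrl.servo_line(position, speed=0.15, frame=None, until_force=None): straight line of the TCP; frame=None keeps the orientation; speed is the mean speed in m/s. With until_force (N) it stops when the force on the tool has changed by that much, and returns True; else False.
- ctrl.goto_joints(angles): joint-space move.
- ctrl.gripper_to(opening): finger opening in m; the grip force is fixed at half the most; returns when the fingers have stopped.
- ctrl.pause(seconds).
- ctrl.ik(position, orientation): joint angles nearest the present ones, or None.
- ctrl.get_obs(): the state.
- get_image(name): name is "scene" or "side" or "wrist"; returns (picture, depth): 400x640x3 uint8, red, green, blue; 400x640 float32, m along the optical axis (not along the pixel's ray), 0 where there is no reading.
- calibration(name): a dict with "fx", "fy", "cx", "cy" (pixels), "origin" and "orientation" of the camera in the world; the wrist camera has in their place "hand_eye" (4x4, takes a point from camera to tool coordinates, whose origin is the TCP and whose axes are the tool frame's). Camera axes: x right, y up, looking along -z (the intrinsics and any distortion apply to the point x, -y, -z); pixel columns grow to the right and rows downward; lengths in m; the calibration is good to about 2 mm. A picture is of the moment at which its call begins: read the wrist's pose just before it. calibration takes no time and is no camera call.
A pose or a line that the arm cannot do raises ctrl.PlanningError and nothing moves.
- ctrl.close_job(): hands the job in, once; it reports no verdict.
The state is a dict: "clock": time; "joint_positions": joint angles; "dq": joint speeds; "joint_efforts": joint torques, N m; "tcp_pos": TCP position; "ee_rot": TCP orientation; "ft_force": force on the tool from outside, world axes, zero at the start; "ft_torque": the same for the moment, N m; "grip_width": finger opening in m.
Only numpy, scipy, OpenCV 4.12 (cv2) and the standard library are available. Lean on these libraries where they do the work, as an engineer would, in place of code of your own. Each camera call takes 0.05 s, during which the arm holds its last target.

### The job

Two steel draw plates are kept in wooden cases; one of them was put away the wrong way round, with its plain end sticking out and its narrow grip tang hidden inside. Draw that plate out of its case, turn it end for end and slide it back into the same case, fully home, standing on edge as before and with the grip tang outside. Leave the other plate and the things lying about where they are.

Things in the scene. Friction and masses are not known exactly. Their poses are not given: they have to be found in the camera images.
- plate: Wrongly stowed draw plate: steel slab on edge, 0.3 kg, can stand alone on its 14 mm bottom edge. Holed part 120 long (x), 14 thick (y), 50 high (z). At its -x end a grip tang of the same thickness, 40 long, 30 high, flush with the top edge. Origin on the bottom edge under the middle of the holed part: plain end at x=+60, tang tip at x=-100. Starts in case turned by half a turn, tang inside.
- plate_nose (a point): Middle of the bottom edge of that plate's plain end (60 mm ahead of its origin). At the start 45 to 65 mm of the plate's plain end stand out of the case; the plate's centre of mass is 13 mm from its origin toward the tang.
- plate_tang (a point): Middle of that plate's grip tang: 80 mm behind its origin, 35 above its bottom edge (the tang spans 20 to 50 above it). Hidden in the case at the start. With the plate fully home the right way round, 45 mm of its grip end stand out of the mouth.
- case: That plate's case, fixed: dark wooden sleeve with brass-bound mouth, 125 long, 33 wide (53 over its 6 high foot), 65 high. Origin under the mouth's middle at bench height; x points into the sleeve; mouth roughly toward the robot. Slot level, 17 wide, z=4 to 58, roofed throughout, nothing latches; first 15 mm flared to 21. A solid back stops the plain end at x=115 (plate origin then at x=55).
- other_plate: An identical plate, correctly stowed in the other case with its grip tang outside; to be left alone.
- other_case: An identical fixed case, 0.12 m or more to the left or right of the first, that holds the other plate. The small scraps, sticks and files strewn over the bench round the cases are scenery without substance: the bench there is flat and clear to put the plate down on.
- oiler: Small brass oil pot, 31 in diameter and 34 high, on a thin steel plate left of the cases; leave it.
- pliers: Flat pliers with red handles, 45 x 138 x 12, lying flat on the bench to the left; leave them.
- dish: White dish, 63 in diameter and 22 high, on the bench to the left; leave it.

How it is judged:
On the way:
1. the wrongly stowed plate is wholly out of its case (x of plate_tang in the frame of case below -0.022 m and x of plate_nose in the frame of case below -0.005 m), for 0.1 s.
At the end, for the whole second after the job is handed in: The plate stands in its own case on the slot's floor, its plain end within 8 mm of the back stop, its grip tang outside the mouth, upright and at rest; the other plate is within 15 mm of where it was (x of plate_nose in the frame of case above 0.107 m and y of plate_nose in the frame of case between -0.006 and 0.006 m and z of plate_nose in the frame of case below 0.012 m and x of plate_tang in the frame of case below -0.015 m and angle between plate's own z axis and vertical below 0.12 rad and linear speed of plate below 0.01 m/s and distance of other_plate from where it was at the start of the episode below 0.015 m); the robot touches nothing.
It fails at once if the other plate is shifted by more than 15 mm (distance of other_plate from where it was at the start of the episode above 0.015 m).
It fails at once if the brass oiler moved more than 40 mm (distance of oiler from where it was at the start of the episode above 0.04 m).
It fails at once if the pliers moved more than 40 mm (distance of pliers from where it was at the start of the episode above 0.04 m).
It fails at once if the white dish moved more than 40 mm (distance of dish from where it was at the start of the episode above 0.04 m).
It also fails if it takes over 66 s, if anything falls off the work surface, if the arm or the gripper's body presses on something with over 40 N, if the wrist force passes 120 N, or if a joint passes its speed limit or range.

## Working session

There is one attempt and no reset: what is moved stays moved. The work goes in short steps, each a Python script; the robot and the scene stay as the last script left them, time stands still between calls to the robot, and variables do not carry over. Pictures are saved under pics/ and viewed, and the job is handed in when it is done.

```bash
ls; mkdir -p pics
python3 - <<'E'
from plant import ctrl,get_image,calibration
import cv2,numpy as np
for n in ["scene","side","wrist"]:
    c=calibration(n); print(n,{k:(np.round(v,4).tolist() if not isinstance(v,(str,dict)) else v) for k,v in c.items()})
    im,d=get_image(n); cv2.imwrite(f"pics/{n}0.png",im[:,:,::-1]); np.save(f"pics/{n}0.npy",d)
o=ctrl.get_obs(); print(o)
E
```

```text
pics
scene {'fx': 374.393, 'fy': 374.393, 'cx': 319.153, 'cy': 200.1619, 'origin': [0.0675, 0.5081, 0.5538], 'orientation': [-0.1705, 0.4733, 0.8174, -0.2805]}
side {'fx': 363.6948, 'fy': 363.6948, 'cx': 326.7286, 'cy': 195.8624, 'origin': [0.4715, 0.6464, 0.3829], 'orientation': [-0.0347, 0.5607, 0.8243, -0.0699]}
wrist {'fx': 338.724, 'fy': 338.724, 'cx': 321.4798, 'cy': 203.8466, 'hand_eye': [[0.0002, 0.271, -0.9626, -0.132], [1.0, 0.0007, 0.0004, 0.0004], [0.0008, -0.9626, -0.271, -0.0676], [0.0, 0.0, 0.0, 1.0]]}
{'clock': 0.15, 'joint_positions': array([-1.13892898e+00,  2.64597451e-01,  1.60509489e+00,  2.65016483e-06,
        1.27371213e+00, -3.69107178e-02]), 'dq': array([ 0.0005093 , -0.00339786, -0.0040023 , -0.00131338,  0.00013625,
        0.00040177]), 'joint_efforts': array([ 5.72384561e-04, -5.15906167e+01, -3.67959166e+01, -7.23389689e-05,
        8.02325987e-03, -6.89852058e-06]), 'tcp_pos': array([ 0.30471743, -0.60166929,  0.24121765]), 'ee_rot': array([-0.68764693, -0.16485264,  0.68789653, -0.16359604]), 'ft_force': array([ 0.85283313, -0.4959488 , -0.109101  ]), 'ft_torque': array([-0.00109663, -0.02581069, -0.05421662]), 'grip_width': 0.08551661692629273}
```

View pics/scene0.png

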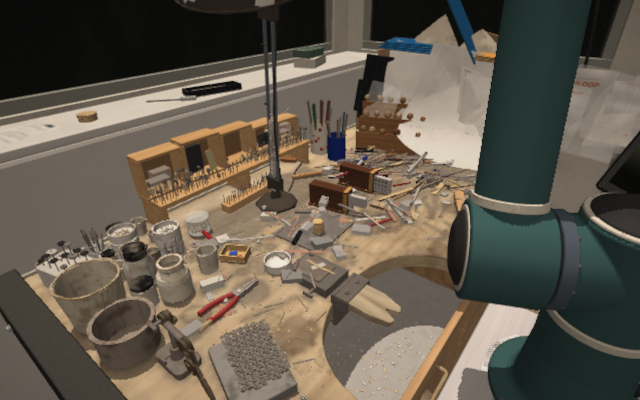

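View pics/side0.png

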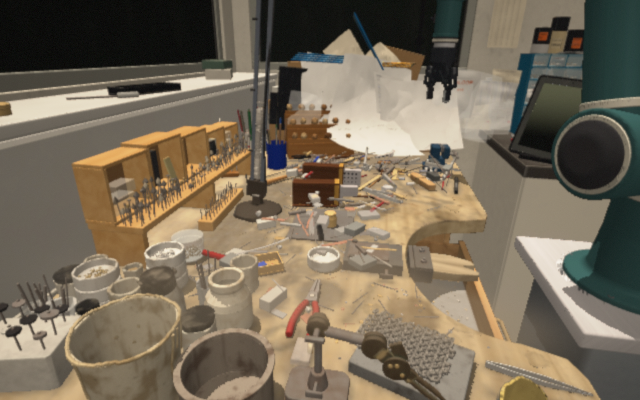

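View pics/wrist0.png

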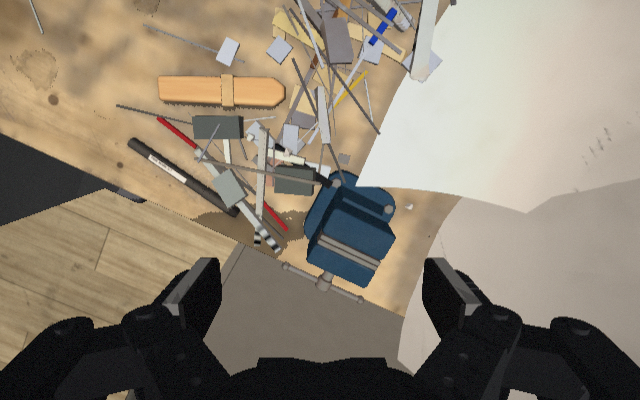

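The scene picture shows two brown cases near (330,193) and (365,178). I'll enlarge them and deproject some points.

```bash
cat > h.py <<'E'
import numpy as np,cv2
from scipy.spatial.transform import Rotation as R
from plant import ctrl,get_image,calibration
def cam(n,obs=None):
    c=calibration(n)
    if n=="wrist":
        T=np.eye(4);T[:3,:3]=R.from_quat(obs["ee_rot"]).as_matrix();T[:3,3]=obs["tcp_pos"]
        T=T@np.array(c["hand_eye"])
    else:
        T=np.eye(4);T[:3,:3]=R.from_quat(c["orientation"]).as_matrix();T[:3,3]=c["origin"]
    return c,T
def ray(n,uv,obs=None):
    c,T=cam(n,obs);d=np.array([(uv[0]-c["cx"])/c["fx"],-(uv[1]-c["cy"])/c["fy"],-1.]);return T[:3,3],T[:3,:3]@d
def px(n,uv,depth,obs=None):
    o,d=ray(n,uv,obs);return o+d*depth
def pz(n,uv,z,obs=None):
    o,d=ray(n,uv,obs);return o+d*(z-o[2])/d[2]
def cloud(n,D,obs=None):
    c,T=cam(n,obs);v,u=np.mgrid[0:D.shape[0],0:D.shape[1]]
    P=np.stack([(u-c["cx"])/c["fx"]*D,-(v-c["cy"])/c["fy"]*D,-D],-1)
    return P@T[:3,:3].T+T[:3,3]
E
python3 - <<'E'
from h import *
im=cv2.imread("pics/scene0.png");cv2.imwrite("pics/crop1.png",cv2.resize(im[140:250,280:440],None,fx=5,fy=5,interpolation=cv2.INTER_CUBIC))
im=cv2.imread("pics/side0.png");cv2.imwrite("pics/crop2.png",cv2.resize(im[140:250,270:430],None,fx=5,fy=5,interpolation=cv2.INTER_CUBIC))
P=cloud("scene",np.load("pics/scene0.npy"))
for uv in [(325,192),(365,178),(358,202),(383,183),(277,262),(318,228)]: print(uv,P[uv[1],uv[0]].round(3))
E
```

```text
(325, 192) [ 0.639 -0.231  0.05 ]
(365, 178) [ 0.606 -0.39   0.041]
(358, 202) [ 0.542 -0.253  0.041]
(383, 183) [ 0.549 -0.402  0.036]
(277, 262) [0.57  0.041 0.007]
(318, 228) [ 0.564 -0.104  0.026]
```

View pics/crop1.png

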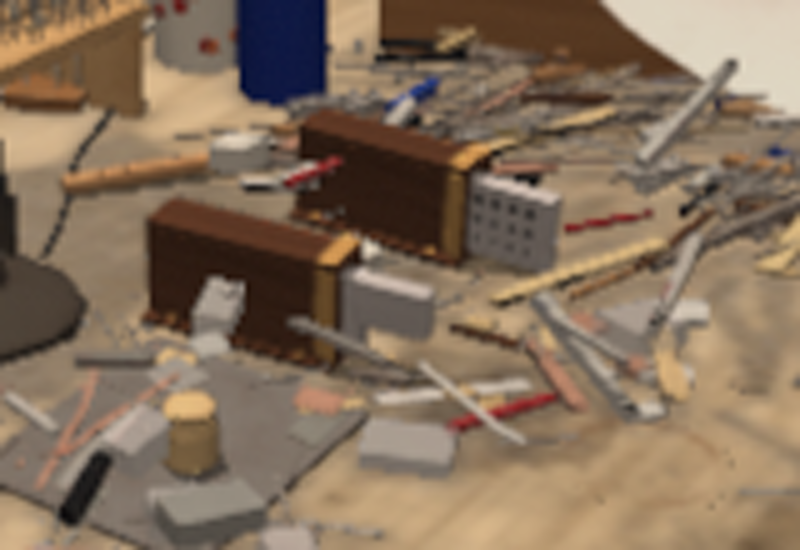

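View pics/crop2.png

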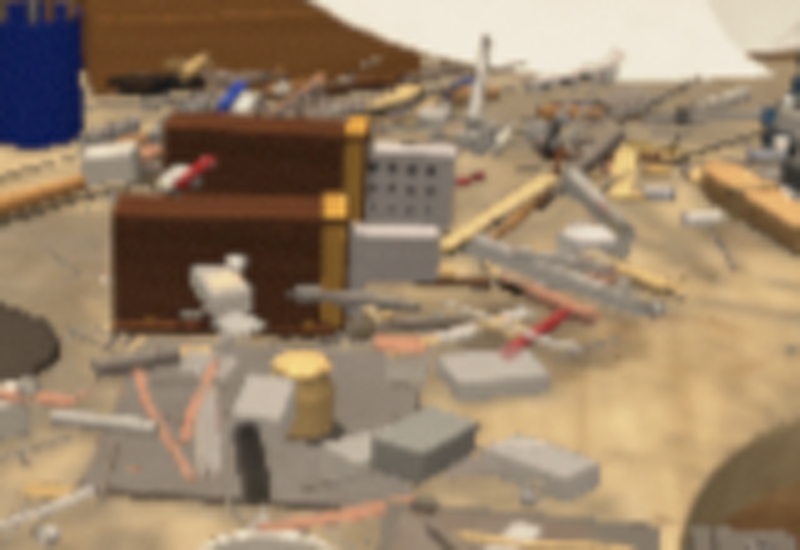

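The right-hand case (crop (440,180), y≈-0.40) has the holed plain end sticking out, so it holds the wrongly stowed plate. The left case has a tang out. Next I'll take a wrist view from above.

```bash
cat >> h.py <<'E'
def down(yaw,flip=False):
    # case x axis at yaw; jaws along case y; tool x down
    x=np.array([0,0,-1.]);c=np.array([np.cos(yaw),np.sin(yaw),0]);z=c if not flip else -c
    return R.from_matrix(np.stack([x,np.cross(z,x),z],1)).as_quat()
def shot(n,name):
    o=ctrl.get_obs();im,d=get_image(n);cv2.imwrite(f"pics/{name}.png",im[:,:,::-1]);np.savez(f"pics/{name}.npz",d=d,p=o["tcp_pos"],q=o["ee_rot"]);return o,im,d
def load(name):
    f=np.load(f"pics/{name}.npz");return dict(tcp_pos=f["p"],ee_rot=f["q"]),f["d"]
E
python3 - <<'E'
from h import *
o=ctrl.get_obs();print(R.from_quat(o["ee_rot"]).as_matrix().round(2).tolist())
for fl in (0,1):
  for p in [(0.5,-.4,.25),(0.42,-.4,.25),(0.42,-.4,.04),(0.55,-.4,.04)]:
    q=ctrl.ik(p,down(0.1,fl));print(fl,p,None if q is None else np.round(q,2))
ctrl.move_to((0.5,-.4,.25),down(0.1,0))
shot("wrist","w1");print(ctrl.get_obs()["clock"])
E
```

```text
[[-0.0, 0.45, -0.89], [0.0, -0.89, -0.45], [-1.0, -0.0, -0.0]]
0 (0.5, -0.4, 0.25) [-0.71  0.19  1.67 -0.    1.27 -2.38]
0 (0.42, -0.4, 0.25) [-0.8   0.08  1.8  -0.    1.26 -2.47]
0 (0.42, -0.4, 0.04) [-0.8   0.29  1.98 -0.    0.87 -2.47]
0 (0.55, -0.4, 0.04) [-0.67  0.45  1.75 -0.    0.94 -2.34]
1 (0.5, -0.4, 0.25) [-0.71  0.19  1.67 -0.    1.27  0.76]
1 (0.42, -0.4, 0.25) [-0.8   0.08  1.8  -0.    1.26  0.67]
1 (0.42, -0.4, 0.04) [-0.8   0.29  1.98 -0.    0.87  0.67]
1 (0.55, -0.4, 0.04) [-0.67  0.45  1.75 -0.    0.94  0.81]
2.2167
```

View pics/w1.png

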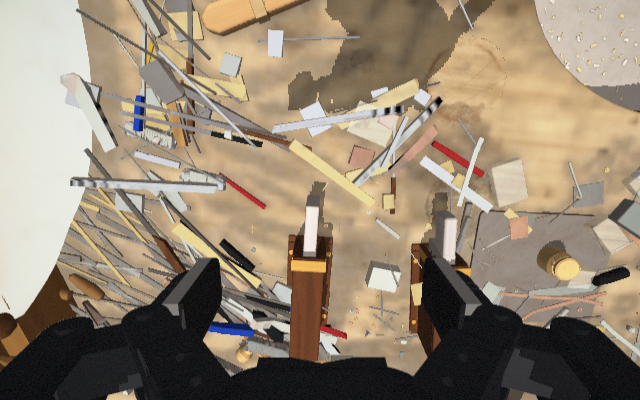

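Run:
```python
from h import *
im=cv2.imread("pics/w1.png");cv2.imwrite("pics/w1c.png",cv2.resize(im[170:365,270:350],None,fx=5,fy=5,interpolation=cv2.INTER_CUBIC)[:600] if 0 else cv2.resize(im[175:365,230:480],None,fx=3.1,fy=3.1,interpolation=cv2.INTER_CUBIC))
o,D=load("w1");P=cloud("wrist",D,o)
for v in range(200,362,8):
    z=P[v,285:345,2];w=np.where((z>.03))[0]+285
    if len(w): print(v,w[0],w[-1],P[v,w[0]].round(4),P[v,w[-1]].round(4))
```

```text
200 307 318 [ 0.5262 -0.4141  0.0317] [ 0.4307 -0.408   0.382 ]
208 306 318 [ 0.5288 -0.414   0.0532] [ 0.5271 -0.4019  0.055 ]
216 305 318 [ 0.5374 -0.4142  0.0532] [ 0.5362 -0.4011  0.0526]
224 305 317 [ 0.5454 -0.4135  0.0549] [ 0.5448 -0.4013  0.0531]
232 304 317 [ 0.5549 -0.4138  0.0528] [ 0.5538 -0.4004  0.0522]
240 304 316 [ 0.5637 -0.4131  0.0529] [ 0.5622 -0.4006  0.0536]
248 293 325 [ 0.5813 -0.4246  0.0357] [ 0.5779 -0.3895  0.0353]
256 292 325 [ 0.58   -0.4238  0.0592] [ 0.5776 -0.3897  0.0573]
264 291 325 [ 0.5854 -0.4238  0.0669] [ 0.5818 -0.3894  0.0674]
272 292 323 [ 0.5946 -0.4222  0.0662] [ 0.5924 -0.3904  0.0643]
280 292 323 [ 0.6044 -0.4215  0.0649] [ 0.6016 -0.3894  0.0643]
288 292 322 [ 0.6139 -0.4208  0.0645] [ 0.6108 -0.3896  0.0645]
296 291 322 [ 0.6241 -0.4212  0.0633] [ 0.621  -0.3886  0.0632]
304 285 321 [ 0.6492 -0.4283  0.0401] [ 0.6298 -0.3888  0.0646]
312 285 320 [ 0.6524 -0.4269  0.0509] [ 0.6385 -0.389   0.0661]
320 285 320 [ 0.6661 -0.4265  0.0459] [ 0.6492 -0.3879  0.0648]
328 285 340 [ 0.6747 -0.4256  0.0485] [ 0.4307 -0.408   0.382 ]
336 285 344 [ 0.691  -0.4253  0.0412] [ 0.6834 -0.3565  0.0422]
344 285 322 [ 0.6961 -0.4241  0.0487] [ 0.7024 -0.3805  0.0352]
352 285 326 [ 0.7008 -0.423   0.0562] [ 0.7102 -0.3749  0.039 ]
360 285 344 [ 0.49   -0.411   0.3132] [ 0.4891 -0.3966  0.3125]
```

View pics/w1c.png

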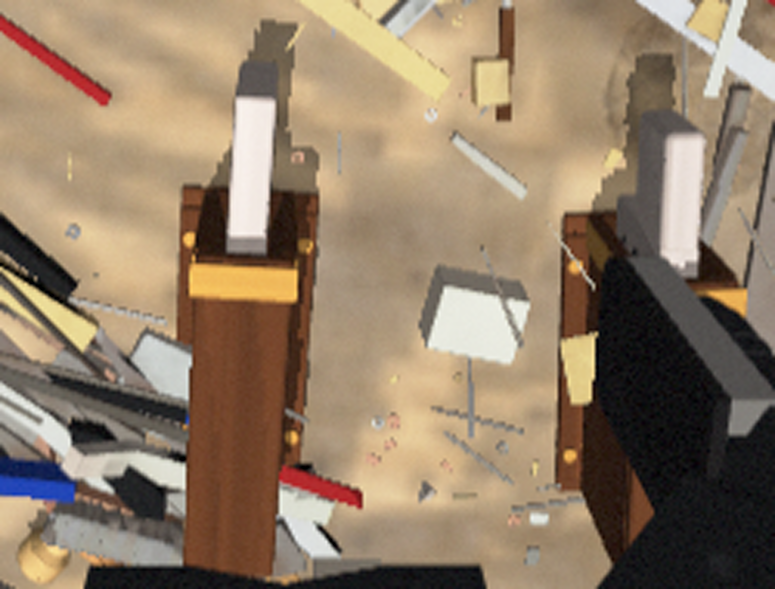

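Run:
```python
from h import *
o,D=load("w1")
f=lambda u,v,z:pz("wrist",(230+(u+.5)/3.1-.5,175+(v+.5)/3.1-.5),z,o)
for n,z,pts in [("plate",.054,[(235,97),(228,238),(276,97),(266,238)]),("case",.065,[(189,300),(183,570),(298,300),(272,570)]),("other",.054,[(665,135),(661,260),(703,135),(697,270)])]:
    q=[f(u,v,z) for u,v in pts]
    m0=(q[0]+q[2])/2;m1=(q[1]+q[3])/2
    print(n,m0.round(4),m1.round(4),np.arctan2(*(m1-m0)[[1,0]]).round(4),"w",np.linalg.norm(q[0]-q[2]).round(4),np.linalg.norm(q[1]-q[3]).round(4))
print("mouth top edge",f(192,265,.065),f(297,268,.065))
```

```text
plate [ 0.5258 -0.408   0.054 ] [ 0.5755 -0.4064  0.054 ] 0.033 w 0.0133 0.0128
case [ 0.593  -0.4056  0.065 ] [ 0.7001 -0.402   0.065 ] 0.034 w 0.0362 0.032
other [ 0.5249 -0.2668  0.054 ] [ 0.571  -0.2591  0.054 ] 0.1651 w 0.0125 0.0132
mouth top edge [ 0.58198247 -0.42360726  0.065     ] [ 0.5796627  -0.38911072  0.065     ]
```

```bash
cat >> h.py <<'E'
YAW=0.0335
AX=np.array([np.cos(YAW),np.sin(YAW),0]);LY=np.array([-np.sin(YAW),np.cos(YAW),0])
M=np.array([0.581,-0.4061,0])
def cp(x,y,z): return M+x*AX+y*LY+np.array([0,0,z])
def st(t=""):
    o=ctrl.get_obs();p=o["tcp_pos"]-M
    print(t,"t%.1f"%o["clock"],"case xyz",np.round([p@AX,p@LY,p[2]],4),"F",np.round(o["ft_force"],1),"w",round(o["grip_width"],4),"j6",round(o["joint_positions"][5],2))
E
python3 - <<'E'
from h import *
o,D=load("w1");P=cloud("wrist",D,o)
for x in (.38,.4,.42,.45,.5):
    m=(abs(P[...,0]-x)<.01)&(abs(P[...,1]+.41)<.04);print(x,m.sum(),np.percentile(P[m][:,2],[5,50,95]).round(3) if m.sum() else "")
for f in(0,1):
  for x in(-.235,-.1,-.03): print(f,x,np.round(ctrl.ik(cp(x,0,.03),down(YAW,f)),2))
ctrl.gripper_to(.05)
ctrl.move_to(cp(-.031,0,.14),down(YAW,1));st()
ctrl.servo_line(cp(-.031,0,.024),speed=.12);st("down")
shot("wrist","w2")
E
```

```text
0.38 1581 [-0.001  0.     0.002]
0.4 1503 [-0.001  0.     0.001]
0.42 1468 [-0.001  0.     0.005]
0.45 1381 [-0.001  0.004  0.035]
0.5 5535 [-0.     0.28   0.318]
0 -0.235 [-0.92  0.24  2.07 -0.    0.83 -2.52]
0 -0.1 [-0.74  0.39  1.87 -0.    0.89 -2.35]
0 -0.03 [-0.67  0.47  1.74 -0.    0.93 -2.28]
1 -0.235 [-0.92  0.24  2.07 -0.    0.83  0.62]
1 -0.1 [-0.74  0.39  1.87 -0.    0.89  0.79]
1 -0.03 [-0.67  0.47  1.74 -0.    0.93  0.86]
 t5.4 case xyz [-3.100e-02 -1.000e-04  1.401e-01] F [-0.  -0.4 -0.3] w 0.0498 j6 0.86
down t6.5 case xyz [-0.0303 -0.0006  0.0251] F [ 0.6 -0.1  0.9] w 0.0502 j6 0.86
```

View pics/w2.png

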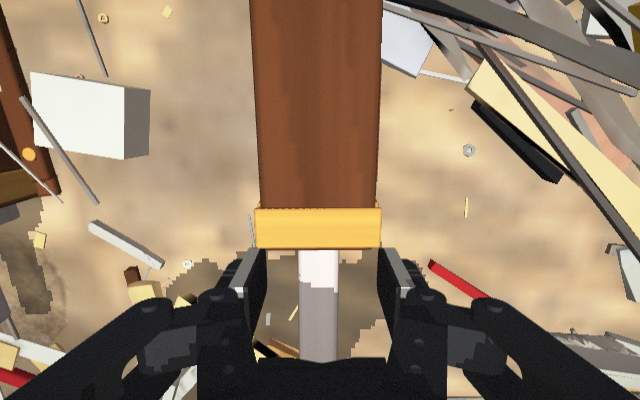

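The plate (302–337, 255–360) lies centred between the jaws, with the mouth band just ahead of the pads. I'll grip and draw it out.

Run:
```python
from h import *
ctrl.gripper_to(0.0);st("grip")
ctrl.servo_line(cp(-.035,0,.025),speed=.05);st("a")
ctrl.servo_line(cp(-.10,0,.026),speed=.1);st("b")
ctrl.servo_line(cp(-.172,0,.027),speed=.1);st("c")
shot("wrist","w3");shot("side","s3")
im=cv2.imread("pics/s3.png");cv2.imwrite("pics/s3c.png",cv2.resize(im[130:250,270:430],None,fx=5,fy=5))
```

```text
grip t7.0 case xyz [-0.0306 -0.0002  0.0248] F [-0.3  0.1  4.7] w 0.0131 j6 0.86
a t7.2 case xyz [-0.0357  0.0001  0.0249] F [-2.4  0.6  2.7] w 0.0133 j6 0.86
b t8.0 case xyz [-0.1    -0.      0.0258] F [ 0.2 -0.5 -3.1] w 0.0134 j6 0.79
c t8.9 case xyz [-0.1717 -0.0005  0.0274] F [-0.2 -0.2 -2.9] w 0.0136 j6 0.71
```

View pics/w3.png

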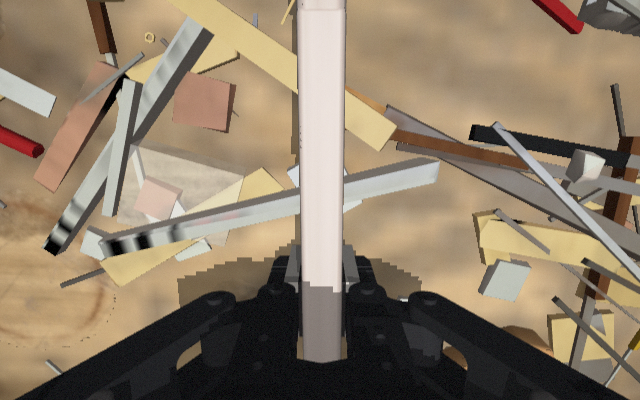

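View pics/s3c.png

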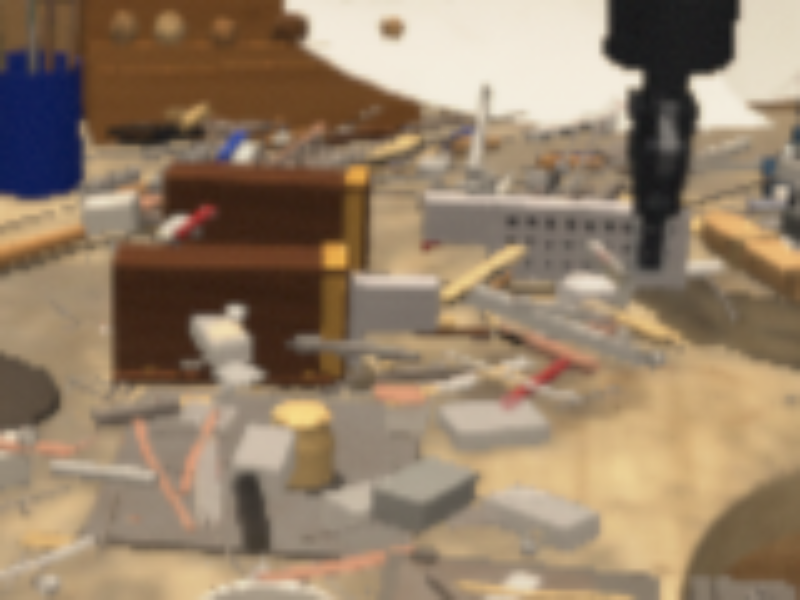

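The plate is out of the case and level; the crop shows its tang end clear of the mouth at (425,215). I'll set it on the bench and regrip by the tang.

Run:
```python
from h import *
x=-.1717
print(ctrl.servo_line(cp(x,0,.015),speed=.02,until_force=2.5));st("touch")
ctrl.gripper_to(.045);st("open")
z=ctrl.get_obs()["tcp_pos"][2]
ctrl.servo_line(cp(x,0,.13),speed=.15)
ctrl.move_to(cp(-.125,0,.16),down(YAW,1));st()
shot("wrist","w4")
```

```text
True
touch t9.4 case xyz [-0.1714 -0.0002  0.0218] F [-0.7 -0.3  3.5] w 0.0133 j6 0.71
open t9.8 case xyz [-0.1729  0.0013  0.0201] F [ 0.1  0.5 -0. ] w 0.045 j6 0.71
 t11.0 case xyz [-1.240e-01  1.000e-04  1.597e-01] F [-0.3  0.2 -0.2] w 0.0452 j6 0.76
```

View pics/w4.png

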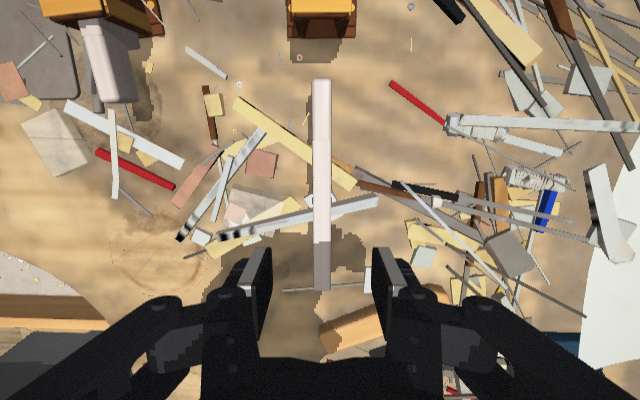

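Run:
```python
from h import *
o,D=load("w4");P=cloud("wrist",D,o)
def cf(p): p=p-M;return np.round([p@AX,p@LY,p[2]],4)
for v in range(76,296,16):
    z=P[v,300:345,2];w=np.where((z>.04)&(z<.06))[0]+300
    if len(w): a=pz("wrist",(w[0]-.5,v),.05,o);b=pz("wrist",(w[-1]+.5,v),.05,o);print(v,w[0],w[-1],cf((a+b)/2),np.linalg.norm(a-b).round(4),np.median(P[v,w,2]).round(4))
z=np.nonzero((P[60:300,321,2]>.04)&(P[60:300,321,2]<.06))[0]+60;print(z[0],z[-1],cf(pz("wrist",(321,z[0]),.05,o)),cf(pz("wrist",(321,z[-1]),.05,o)))
for v in (3,8): 
    w=np.nonzero((P[v,270:370,2]>.058)&(P[v,270:370,2]<.075))[0]+270;print(v,w[0],w[-1],cf(pz("wrist",(w[0]-.5,v),.065,o)),cf(pz("wrist",(w[-1]+.5,v),.065,o)))
w=np.nonzero((P[:40,322,2]>.058))[0];print(w[-1],cf(pz("wrist",(322,w[-1]+.5),.065,o)))
```

```text
92 312 331 [-0.0454 -0.0006  0.05  ] 0.0136 0.0508
108 312 331 [-0.0558 -0.0007  0.05  ] 0.0137 0.0512
124 312 331 [-0.0665 -0.0007  0.05  ] 0.0139 0.0515
140 312 331 [-0.0775 -0.0007  0.05  ] 0.0141 0.0509
156 312 331 [-0.0888 -0.0007  0.05  ] 0.0143 0.0513
172 312 331 [-0.1003 -0.0007  0.05  ] 0.0144 0.0511
188 312 331 [-0.1122 -0.0007  0.05  ] 0.0146 0.0514
204 313 331 [-0.1243 -0.0011  0.05  ] 0.0141 0.0512
220 313 330 [-0.1368 -0.0007  0.05  ] 0.0135 0.0511
236 313 330 [-0.1496 -0.0007  0.05  ] 0.0137 0.0509
252 313 330 [-0.1628 -0.0007  0.05  ] 0.0139 0.0513
268 313 330 [-0.1764 -0.0007  0.05  ] 0.0141 0.0511
284 313 330 [-0.1903 -0.0008  0.05  ] 0.0143 0.0515
78 289 [-0.0365 -0.0003  0.05  ] [-0.1948 -0.0004  0.05  ]
3 291 351 [0.0043 0.0179 0.065 ] [ 0.0043 -0.0185  0.065 ]
8 291 351 [0.0017 0.0179 0.065 ] [ 0.0017 -0.0185  0.065 ]
18 [-0.004  -0.0009  0.065 ]
```

The plate stands straight with its tang tip at case x=-0.0365, in line with the slot, and its width reads 14 mm. I'll grip the tang, lift and turn.

Run:
```python
from h import *
g=-.0585
ctrl.move_to(cp(g,-.0005,.12),down(YAW,1))
ctrl.servo_line(cp(g,-.0005,.028),speed=.1);st("down")
ctrl.gripper_to(0);st("grip")
ctrl.servo_line(cp(g,-.0005,.045),speed=.05);st("lift")
ctrl.servo_line(cp(g,-.0005,.15),speed=.12);
shot("side","s5")
im=cv2.imread("pics/s5.png");cv2.imwrite("pics/s5c.png",cv2.resize(im[110:230,270:430],None,fx=5,fy=5))
ctrl.servo_line(cp(-.17,0,.15),speed=.15);st("back")
o,D=load("w1");P=cloud("wrist",D,o);m=(P[...,0]<.7)&(P[...,0]>.25)&(P[...,1]<-.5)&(P[...,1]>-.62)
print(P[m].max(0))
```

```text
down t12.5 case xyz [-0.0579 -0.0011  0.0289] F [0.3 0.3 0. ] w 0.0451 j6 0.84
grip t12.9 case xyz [-0.058  -0.0008  0.029 ] F [0.  0.5 3.6] w 0.0129 j6 0.84
lift t13.4 case xyz [-0.0585 -0.0006  0.0452] F [ 0.2 -0.3 -3.4] w 0.0132 j6 0.84
back t15.4 case xyz [-0.1693 -0.0003  0.1503] F [ 0.9  0.4 -3.1] w 0.0135 j6 0.71
[ 0.69995582 -0.50000861  0.06816187]
```

View pics/s5c.png

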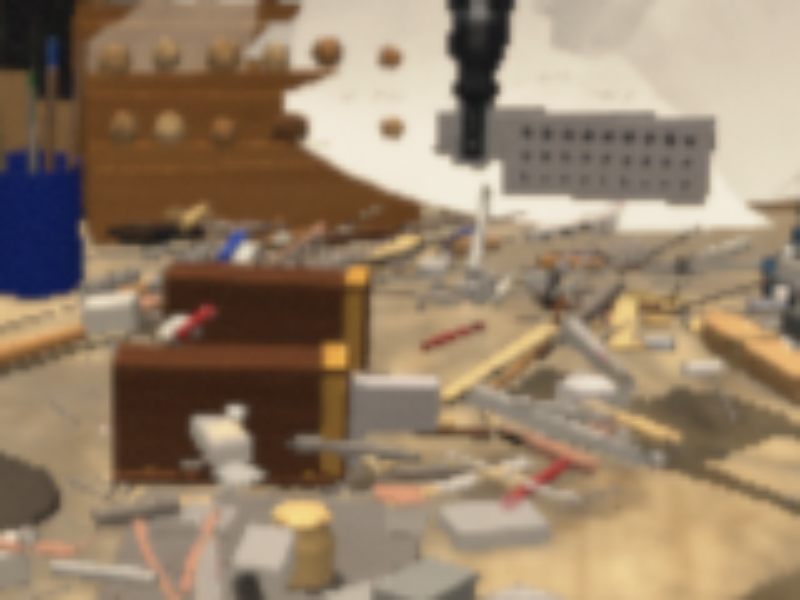

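The plate hangs level or nearly so in the grip. I'll turn it half a turn.

Run:
```python
from h import *
q=down(YAW,0)
j0=ctrl.get_obs()["joint_positions"]
ctrl.move_to(cp(-.17,0,.15),q);st("turned")
shot("wrist","w6");shot("side","s6")
im=cv2.imread("pics/s6.png");cv2.imwrite("pics/s6c.png",cv2.resize(im[110:230,270:430],None,fx=5,fy=5))
```

```text
turned t18.0 case xyz [-0.17  0.    0.15] F [ 0.4 -1.1 -3.3] w 0.0135 j6 -2.43
```

View pics/w6.png

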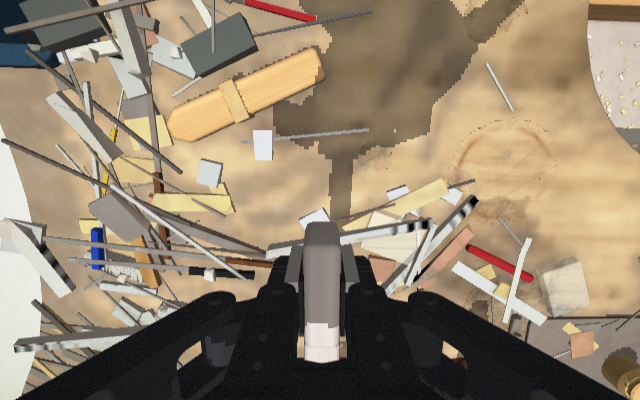

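View pics/s6c.png

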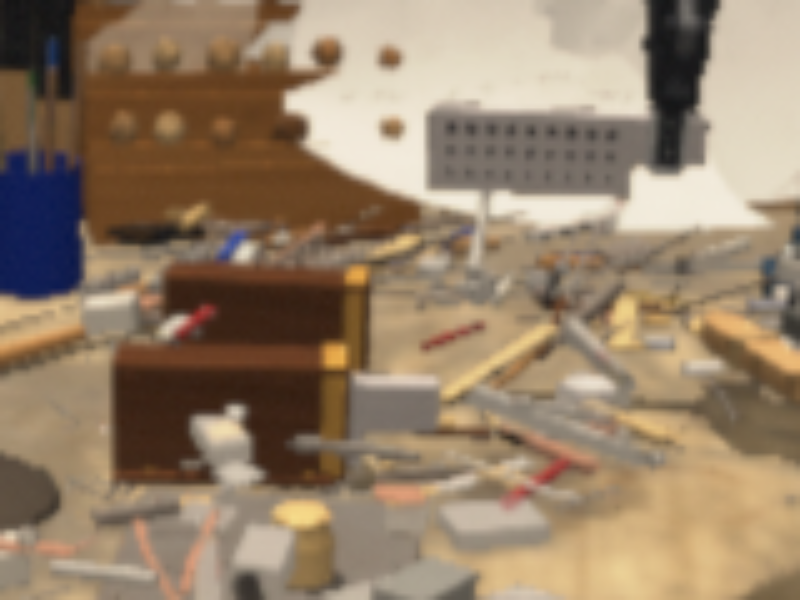

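Run:
```python
from h import *
def proj(n,p):
    c,T=cam(n);q=T[:3,:3].T@(p-T[:3,3]);return np.array([c["cx"]+c["fx"]*q[0]/-q[2],c["cy"]-c["fy"]*q[1]/-q[2]])
# TCP at (-.17,0,.15): plate bottom = .15-.029 ; tang tip 22 behind, nose 138 ahead
b=.15-.029
for x,z,y in [(-.192,b+.05,.007),(-.032,b+.05,.007),(-.032,b,.007),(-.152,b,.007),(-.192,b+.05,-.007),(-.032,b+.05,-.007)]:
    p=proj("side",cp(x,y,z));print(x,z,((p-[270,110])*5).round(1))
im=cv2.imread("pics/s6.png");cv2.imwrite("pics/s6d.png",cv2.resize(im[125:155,350:415],None,fx=12,fy=12,interpolation=cv2.INTER_CUBIC))
for x,z,y in [(-.192,b+.05,.007),(-.032,b+.05,.007),(-.032,b,.007),(-.152,b,.007)]:
    p=proj("side",cp(x,y,z));print(((p-[350,125])*12).round(1))
```

```text
-0.192 0.17099999999999999 [704.4 118.3]
-0.032 0.17099999999999999 [423.  105.5]
-0.032 0.121 [418.8 190.1]
-0.152 0.121 [625.3 200.5]
-0.192 0.17099999999999999 [702.2 113.3]
-0.032 0.17099999999999999 [424.2 100.7]
[730.6 103.8]
[55.1 73.1]
[ 45.1 276.1]
[540.7 301.1]
```

View pics/s6d.png

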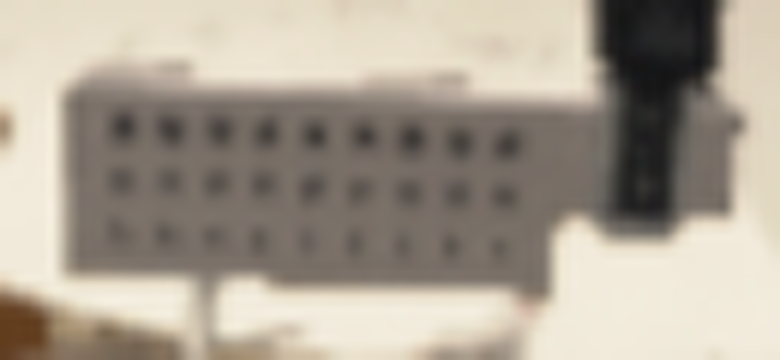

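Run:
```python
from h import *
o,D=load("w2");P=cloud("wrist",D,o);z=P[...,2]
L=[];Rr=[]
for v in range(5,200,6):
    w=np.nonzero((z[v,240:395]>.058)&(z[v,240:395]<.08))[0]+240
    # contiguous run about 317
    g=np.split(w,np.nonzero(np.diff(w)>1)[0]+1); g=[k for k in g if k[0]<=317<=k[-1]]
    if g: 
        k=g[0];a=pz("wrist",(k[0]-.5,v),.065,o)-M;b=pz("wrist",(k[-1]+.5,v),.065,o)-M;L.append([a@AX,a@LY]);Rr.append([b@AX,b@LY])
L=np.array(L);Rr=np.array(Rr);C=(L+Rr)/2
for n,A in(("L",L),("R",Rr),("C",C)): print(n,np.polyfit(A[:,0],A[:,1],1).round(4),A[:,0].min().round(3),A[:,0].max().round(3))
print(np.median(z[20:200,317]))
```

```text
L [-0.0094  0.0152] 0.015 0.063
R [ 0.0567 -0.0147] 0.015 0.063
C [0.0237 0.0002] 0.015 0.063
0.06520997376093024
```

Run:
```python
from h import *
im=cv2.imread("pics/w2.png");c=im[0:215,230:400];cv2.imwrite("pics/w2c.png",cv2.resize(c,None,fx=3.5,fy=2.75,interpolation=cv2.INTER_CUBIC))
im=cv2.imread("pics/w1.png").astype(int)
```

```text
(no output)
```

View pics/w2c.png

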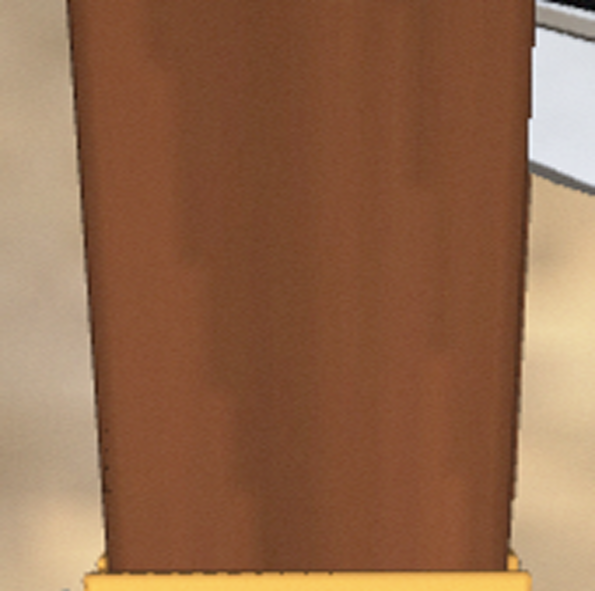

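Run:
```python
from h import *
o,D=load("w2")
f=lambda u,v:(lambda p:np.array([p@AX,p@LY]))(pz("wrist",(230+(u+.5)/3.5-.5,(v+.5)/2.75-.5),.065,o)-M)
a,b,c,d=f(68,0),f(106,570),f(535,0),f(510,570)
print(a,b,c,d); m0=(a+c)/2;m1=(b+d)/2;print(m0,m1,(m0-m1)[1]/(m0-m1)[0])
```

```text
[0.06453746 0.01776411] [0.01234889 0.01773985] [ 0.0645264  -0.01450813] [ 0.01230898 -0.01498275]
[0.06453193 0.00162799] [0.01232894 0.00137855] 0.004778245915923542
```

Run:
```python
from h import *
im=cv2.imread("pics/w2.png");cv2.imwrite("pics/w2d.png",cv2.resize(im[200:310,235:400],None,fx=4.8,fy=4.8,interpolation=cv2.INTER_CUBIC))
im=cv2.imread("pics/w1.png");cv2.imwrite("pics/w1d.png",cv2.resize(im[195:295,280:340],None,fx=6,fy=6,interpolation=cv2.INTER_CUBIC))
```

```text
(no output)
```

View pics/w2d.png

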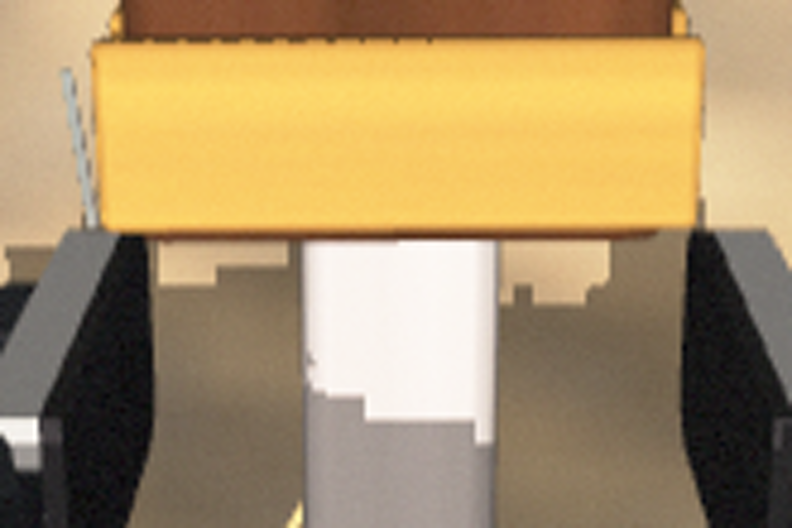

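View pics/w1d.png

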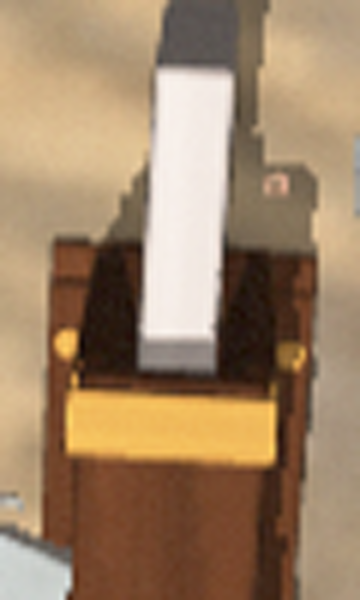

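Evidence on the slot's lateral position differs by about 1.5 mm (w1 and w4 say 0, w2 says +1.5 mm). I'll enter at +0.7 mm, within the flare, and check forces as it goes in.

Run:
```python
from h import *
y=.0007;z=.0355
ctrl.servo_line(cp(-.175,y,z),speed=.12);st("low")
for x in(-.13,-.115,-.10,-.085):
    h=ctrl.servo_line(cp(x,y,z),speed=.05,until_force=8);st(f"{x} {h}")
    print(ctrl.get_obs()["ft_torque"].round(3))
    if h: break
shot("side","s7");shot("scene","c7")
im=cv2.imread("pics/s7.png");cv2.imwrite("pics/s7c.png",cv2.resize(im[130:230,290:430],None,fx=5,fy=5))
```

```text
low t19.2 case xyz [-1.743e-01 -1.000e-04  3.640e-02] F [-0.4 -0.3 -3.2] w 0.0132 j6 -2.44
-0.13 False t20.3 case xyz [-0.1303  0.0009  0.0353] F [ 0.2 -0.3 -3.6] w 0.0137 j6 -2.38
[-0.02   0.248  0.002]
-0.115 False t20.7 case xyz [-0.1146  0.0007  0.0355] F [ 0.2  0.7 -3.6] w 0.0135 j6 -2.37
[-0.029  0.223 -0.006]
-0.1 False t21.2 case xyz [-0.0996  0.0007  0.0355] F [ 0.3 -0.  -2.3] w 0.0131 j6 -2.35
[-0.033  0.188  0.018]
-0.085 False t21.6 case xyz [-0.0846  0.0007  0.0355] F [-0.1  0.  -2.3] w 0.0132 j6 -2.33
[-0.036  0.245  0.011]
```

View pics/s7c.png

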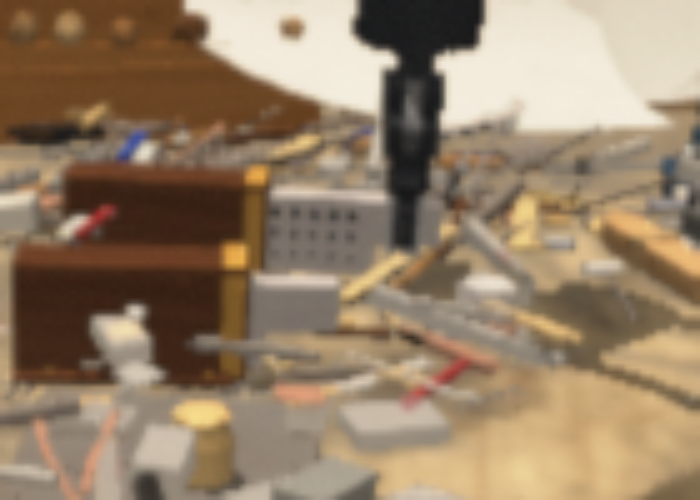

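It is going in freely, with the nose about 50 mm inside and no side force. I'll slide it on until it meets the back stop.

Run:
```python
from h import *
y=.0007;z=.0355
for x in(-.06,-.04,-.030):
    h=ctrl.servo_line(cp(x,y,z),speed=.06,until_force=10);st(f"{x} {h}")
    if h: break
if not h:
    h=ctrl.servo_line(cp(-.012,y,z),speed=.03,until_force=10);st(f"end {h}")
shot("side","s8")
im=cv2.imread("pics/s8.png");cv2.imwrite("pics/s8c.png",cv2.resize(im[130:230,290:430],None,fx=5,fy=5))
```

```text
-0.06 False t22.3 case xyz [-0.0597  0.0008  0.0354] F [-0.2 -0.2 -3.7] w 0.0129 j6 -2.31
-0.04 False t22.8 case xyz [-0.0396  0.0008  0.0355] F [-0.1  0.1 -3.3] w 0.0131 j6 -2.29
-0.03 False t23.1 case xyz [-0.0295  0.0006  0.0356] F [ 0.  -0.2 -3.3] w 0.0133 j6 -2.28
end True t23.4 case xyz [-0.0256  0.0018  0.0336] F [ 0.3  0.6 -3.7] w 0.0133 j6 -2.27
```

View pics/s8c.png

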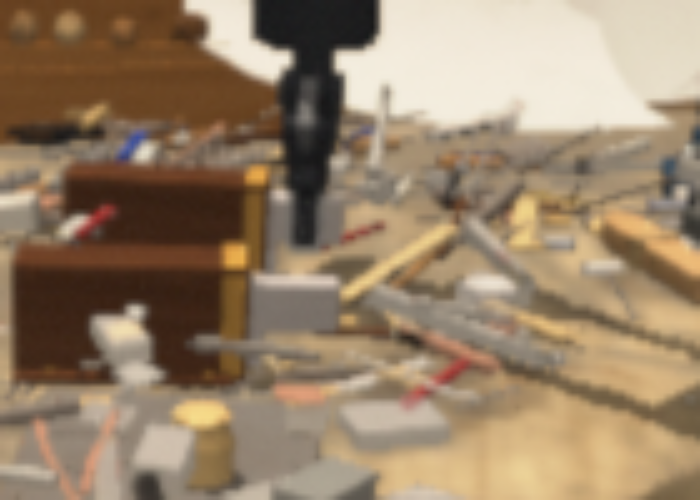

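Run:
```python
from h import *
y=.0007
h=ctrl.servo_line(cp(-.010,y,.0355),speed=.03,until_force=18);st(f"push {h}")
x=(ctrl.get_obs()["tcp_pos"]-M)@AX
h=ctrl.servo_line(cp(x,y,.026),speed=.02,until_force=3);st(f"floor {h}")
ctrl.gripper_to(.045);st("open")
p=(ctrl.get_obs()["tcp_pos"]-M)
ctrl.servo_line(cp(p@AX,y,.12),speed=.12)
ctrl.move_to(cp(-.09,0,.22),down(YAW,1));st()
shot("wrist","w9");shot("side","s9")
im=cv2.imread("pics/s9.png");cv2.imwrite("pics/s9c.png",cv2.resize(im[130:230,290:430],None,fx=5,fy=5))
im=cv2.imread("pics/w9.png");cv2.imwrite("pics/w9c.png",cv2.resize(im[0:200,230:400],None,fx=4,fy=3,interpolation=cv2.INTER_CUBIC))
```

```text
push True t23.8 case xyz [-0.0249  0.0021  0.0326] F [-1.8 -0.5  3.4] w 0.0134 j6 -2.26
floor True t24.1 case xyz [-0.0249  0.0016  0.032 ] F [-1.2  0.3  4.4] w 0.0133 j6 -2.26
open t24.5 case xyz [-0.0261  0.0024  0.0304] F [-0.1  1.   0.5] w 0.0451 j6 -2.26
 t27.9 case xyz [-0.09    0.      0.2198] F [0.7 0.  0.5] w 0.0449 j6 0.8
```

View pics/w9.png

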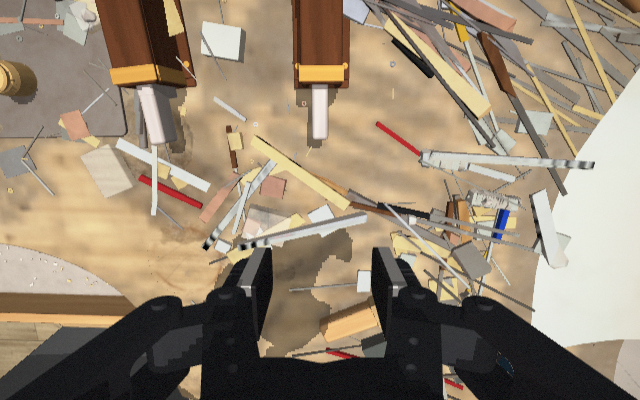

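View pics/s9c.png

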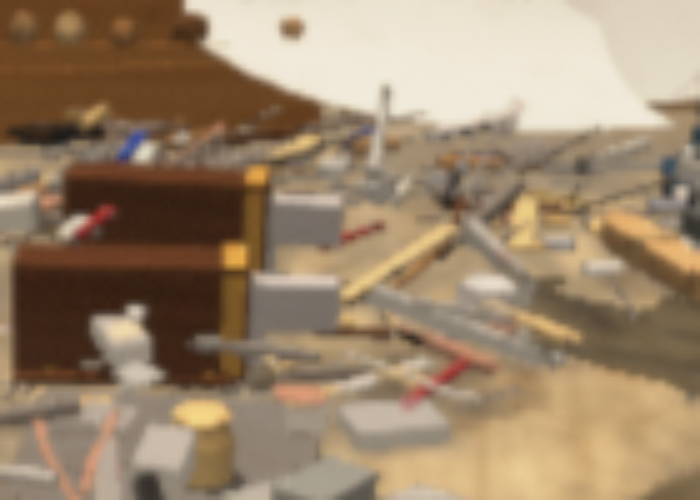

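Run:
```python
from h import *
im=cv2.imread("pics/w9.png");cv2.imwrite("pics/w9d.png",cv2.resize(im[50:160,270:370],None,fx=5,fy=5,interpolation=cv2.INTER_CUBIC))
o,D=load("w9");P=cloud("wrist",D,o)
c=lambda p:np.array([(p-M)@AX,(p-M)@LY,p[2]]).round(4)
for v in range(70,146,3): 
    w=np.nonzero((P[v,295:350,2]>.035))[0]+295
    if len(w): print(v,w[0],w[-1],c(P[v,w[0]:w[-1]+1].mean(0)),P[v,320].round(3)[2])
```

```text
70 299 343 [ 0.007  -0.0003  0.067 ] 0.069
73 299 343 [ 0.0048 -0.0003  0.0669] 0.067
76 299 343 [ 0.0015 -0.001   0.0797] 0.067
79 299 343 [ 0.0003 -0.0003  0.067 ] 0.067
82 300 342 [-0.0022 -0.0003  0.0712] 0.064
85 303 339 [-0.0023 -0.0004  0.0366] 0.054
88 312 327 [-0.0057  0.001   0.0541] 0.055
91 312 327 [-0.0081  0.001   0.0543] 0.055
94 312 327 [-0.0105  0.001   0.0536] 0.054
97 312 327 [-0.0129  0.001   0.0541] 0.055
100 312 327 [-0.0153  0.001   0.0545] 0.055
103 312 327 [-0.0177  0.001   0.0543] 0.055
106 312 327 [-0.0201  0.001   0.0539] 0.054
109 312 327 [-0.0226  0.001   0.0543] 0.055
112 312 327 [-0.0248  0.0011  0.0729] 0.055
115 312 327 [-0.0275  0.001   0.0541] 0.054
118 312 327 [-0.0299  0.001   0.0542] 0.054
121 312 327 [-0.0324  0.001   0.0538] 0.055
124 312 327 [-0.0349  0.001   0.0543] 0.053
127 312 327 [-0.0374  0.001   0.054 ] 0.053
130 312 327 [-0.04   0.001  0.054] 0.054
133 312 327 [-0.0425  0.001   0.0537] 0.053
136 312 327 [-0.045   0.001   0.0539] 0.055
139 304 324 [-0.0487  0.006   0.0415] 0.051
```

View pics/w9d.png

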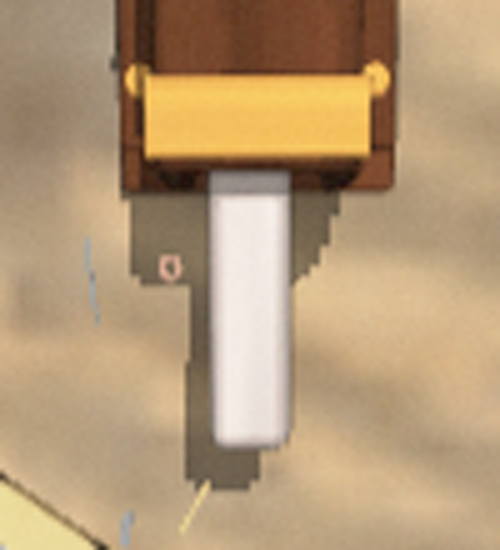

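The tang protrudes about 45 mm, the plate top reads 0.054 (standing on the slot floor), and it is parallel and upright. The robot is clear, so I'm handing in.

Run:
```python
from h import *
st();ctrl.close_job()
```

```text
t28.0 case xyz [-9.000e-02  1.000e-04  2.198e-01] F [ 0.3  0.3 -0.1] w 0.0451 j6 0.8
the job is handed in; nothing more can be done
```

I drew the wrongly stowed plate (in the right-hand case) out by its plain end and stood it on the bench. I then regripped it by the tang, turned it half a turn and slid it back into the same case. It met the stop within about 2 mm of where I expected, and I handed the job in at 28 s of the 66 s allowed.

**Final checks:**
- **Depth:** the tang tip is about 46 mm outside my estimate of the mouth. The mouth edge itself read 1 to 2 mm outside that estimate, so about 45 mm protrudes, which means fully home.
- **Height:** the top edge reads 54 mm above the bench, so the plate stands on the slot floor.
- **Sideways:** it sits parallel to the slot, about 1 mm off centre.
- **Other things:** the other plate looked unmoved in the last pictures. I did not measure it again, and I did not check the oiler, pliers or dish separately. The arm never went near them.
- **Robot:** the gripper was about 0.2 m above the bench and clear of everything.

**One disagreement:** my estimates of the slot's sideways position differed by about 1.5 mm between wrist pictures. I entered at +0.7 mm, and the plate went in with no notable side force.

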